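# Stack the grinding and honing discs on the bench sharpener

### The arm

A 6-joint arm with a two-finger parallel gripper is mounted at the origin on the work surface. World frame = base frame: x ahead of the robot, y to its left, z up, the work surface at z = 0. Lengths are in m, angles in rad, forces in N, time in s.
With the tool pointing down it reaches from about 0.2 to 0.875 m from the base axis. Payload 3.4 kg.
Tool frame: the origin (TCP) lies midway between the tips of the shut fingers; the grasp point (between the pads) lies 19 mm behind it; z points along the fingers, y is the line along which they close (so a half turn about z gives the same grasp; the last joint's range is limited). The gripper opens to 94 mm and grips with 3 to 60 N. Pads are 16 mm wide; open, the fingers measure 119 mm over their backs; the gripper's body (75 mm by 177 mm) begins 78 mm behind the grasp point.
Start: joints at [0.991, 0.276, 1.505, -0, 1.361, -0.121], TCP at [0.255, 0.516, 0.205] pointing down, gripper open.
Joint ranges: [-2.89, 2.89], [-0.75, 2.08], [0.22, 2.7], [-1.18, 4.32], [0.11, 2.71], [-2.7, 2.7]. Speed limits (rad/s): [2.57, 2.57, 3.14, 3.14, 3.14, 3.14].

### API

Orientations are given as a unit quaternion [x, y, z, w].
In Python, from station import r, eyes, workorder gives the robot as it stands.
- The arm moves only by the tool step_arm, never from a script. Its argument "rows" is a list of rows, each an object with "hand": the finger opening in mm, from 0 to 94; "linear": the shift along the tool's x, y, z in mm, a list of three; "dr": the turn, a rotation vector about the tool's x, y, z in degrees, a list of three. In form: [{"hand": hand, "linear": [tx, ty, tz], "dr": [rx, ry, rz]}, ...]. A call has exactly 5 rows; each row is the pose to reach, as a shift and turn from the pose commanded when the call began, along the tool's axes at that moment; what a row does not reach only later rows make up. A row lasts 1/10 s, in which the tool goes at most 50 mm and 8.59 degrees, less where a joint would pass 70% of its speed; a pose out of reach is approached as far as the arm can. A call with a gripper value outside its range is refused whole. The fingers move at their own pace and stop on an object; the grip force is fixed at half the most. Time passes only in rows, so rows that repeat a pose let the fingers close, or fill a call up. It gives the time, the measured TCP pose, the force, the opening and the grip force at its end, in the units of the state.
- r.state(): the state, without advancing time (a new reading comes with each control period).
- eyes.grab_frame(name): name is "side" or "top" or "wrist"; returns (picture, depth): 400x640x3 uint8, red, green, blue; 400x640 float32, m along the optical axis (not along the pixel's ray), 0 where there is no reading.
- eyes.get_calibration(name): a dict with "mtx" (3x3 intrinsics, pixels), "R" (3x3) and "t" (3): a world point X has camera coordinates R X + t; the wrist camera has in their place "T_tool_cam" (4x4, takes a point from camera to tool coordinates, whose origin is the TCP and whose axes are the flange's). Camera axes: x right, y down, z forward; pixel columns grow to the right and rows downward; lengths in m; the calibration is good to about 2 mm. A picture is of the moment at which its call begins: read the wrist's pose just before it. get_calibration takes no time and is no camera call.
- workorder.hand_in(): hands the job in; it is judged then, once.
The state is a dict: "time": time; "joints": joint angles; "qd": joint speeds; "effort": joint torques, N m; "tcp_pos": TCP position; "ee_rot": TCP orientation; "force": force on the tool from outside, world axes, zero at the start; "wrist_torque": the same for the moment, N m; "gripper_width": opening from 0.0 (shut) to 1.0 (fully open); "finger_force": force on a finger pad.
Only numpy, scipy, OpenCV 4.12 (cv2) and the standard library are available. Lean on these libraries where they do the work, as an engineer would, in place of code of your own. Each camera call takes 0.05 s, during which the arm holds its last target. There are 200 camera calls.

### The job

Set up the green bench sharpener: first seat the grey grinding disc face down over the low spigot on the machine's turntable, then seat the wooden honing disc with the black grip face down over the spigot on top of the grinding disc. Lower each one fully home so that it sits flat and centred, without dropping or ramming it, and let go; leave the small red spare disc, the amber paste jar and the gouge with the reddish-brown handle where they lie.

Things in the scene. Friction and masses are not known exactly. Their poses are not given: they have to be found in the camera images.
- seat (a point): Centre of the sharpener's level aluminium seat face (100 mm across, fixed, 80 mm above the bench), at the foot of its centring spigot; z up along the axis. Spigot: steel, 30 mm across, 10 mm tall: straight for 5 mm, then tapering to 22 mm at the tip.
- grinding_disc_mid (a point): Centre of the loose grinding disc, 31 mm above its underside; z up. Lies face down. Grey stone flange 90 mm across, 14 thick; aluminium hub 44 across, 14 to 52 mm up (grip here); on its flat top a spigot like the machine's, to 62 mm. Blind recess in the underside 33 across, 12 deep fits the spigot; fully home this point is 31 mm above the seat. 0.28-0.46 kg.
- honing_disc_mid (a point): Centre of the loose honing disc, 25 mm above its underside; z up. Lies face down. Pale wood flange 90 mm across, 14 thick; black grip hub 40 across, 14 to 50 mm up, flat top. Blind recess in the underside 33 across, 12 deep fits the grinding disc's spigot; fully home this point is 46 mm above the grinding disc's listed centre. 0.17-0.29 kg.
- machine: The bench sharpener, fixed: round green housing 184 mm across; a 50 mm high grey panel reaches 120 mm from the axis on its own -x side. Origin on the bench under the spindle axis.
- spare_disc_mid (a point): Centre, 18 mm above the bench, of a small spare disc: red flange 68 mm across, brass hub 32 mm across, 36 mm tall in all. Not used.
- gouge_a: Carving gouge with a reddish-brown handle, lying along its x, about 220 mm long, 27 mm high; origin on the bench at the front of the handle. Not used.
- jar: Amber jar of honing paste, 60 mm across, 65 mm tall; origin under its centre. Not used.
Not all that is in view belongs to the job. Leave any pink, turquoise or yellow look-alike of the part that bears grinding_disc_mid alone.

How it is judged:
By the outcome, as a careful person would: the job done as asked, in the order asked, and still so for the second after the job is handed in, with the robot touching nothing.
It also fails if it takes over 64 s, if anything falls off the work surface, if the arm or the gripper's body presses on something with over 40 N, if the wrist force passes 120 N, or if a joint passes its speed limit or range.

## Working session

There is one attempt and no reset: what is moved stays moved. The work goes in short steps, Python scripts to look and compute and a tool call to move; the robot and the scene stay as the last step left them, time stands still between calls to the robot, and variables do not carry over. Pictures are saved under pics/ and viewed, at most 10 in all, crops included, and the job is handed in when it is done.

Besides the shell and the picture viewer there is one more tool, called after "Request:" by a JSON object that holds its "fn" and its "kwargs", one argument or row to a line. step_arm: Moves the arm, as the interface text tells. Its arguments: {"type":"object","properties":{"rows":{"type":"array","items":{"type":"object","properties":{"hand":{"type":"number"},"linear":{"type":"array","items":{"type":"number"}},"dr":{"type":"array","items":{"type":"number"}}}}}},"required":["rows"]}

```bash
ls; mkdir -p pics; python3 - <<'E'
from station import r, eyes, workorder
import cv2,numpy as np
s=r.state();print({k:np.round(v,3) for k,v in s.items()})
for n in("top","side"):
    p,d=eyes.grab_frame(n);cv2.imwrite(f"pics/{n}0.png",p[:,:,::-1]);np.save(f"pics/{n}0.npy",d)
    c=eyes.get_calibration(n);print(n,c)
print(eyes.get_calibration("wrist"))
E
```

```text
pics
{'time': np.float64(0.0), 'joints': array([ 0.991,  0.277,  1.506, -0.   ,  1.361, -0.121]), 'qd': array([ 0.001,  0.002, -0.   , -0.   , -0.001, -0.001]), 'effort': array([ 3.0000e-03, -4.0457e+01, -2.3724e+01,  7.0000e-02,  3.4000e-02,
       -0.0000e+00]), 'tcp_pos': array([0.254, 0.515, 0.205]), 'ee_rot': array([ 0.227,  0.974, -0.001, -0.   ]), 'force': array([0.597, 0.859, 0.111]), 'wrist_torque': array([-0.06 ,  0.036, -0.021]), 'finger_force': np.float64(0.0), 'gripper_width': np.float64(1.0)}
top {'mtx': array([[452.05401769,   0.        , 316.11450029],
       [  0.        , 452.05401769, 197.86077086],
       [  0.        ,   0.        ,   1.        ]]), 'R': array([[-0.00945802, -0.99995191, -0.00259458],
       [-0.99302879,  0.00969735, -0.11747249],
       [ 0.117492  ,  0.00146544, -0.99307275]]), 't': array([-0.02066624,  0.45370579,  1.52088944])}
side {'mtx': array([[376.15116858,   0.        , 320.40473558],
       [  0.        , 376.15116858, 206.24009391],
       [  0.        ,   0.        ,   1.        ]]), 'R': array([[ 0.97326528, -0.22965737,  0.00348993],
       [-0.13578821, -0.58757897, -0.797692  ],
       [ 0.18524646,  0.77589204, -0.60305497]]), 't': array([-0.42053039,  0.10118693,  1.14621268])}
{'mtx': array([[307.22874273,   0.        , 318.03946286],
       [  0.        , 307.22874273, 195.52524289],
       [  0.        ,   0.        ,   1.        ]]), 'T_tool_cam': array([[-1.28379029e-03, -9.67764367e-01, -2.51854087e-01,
         7.15651669e-02],
       [ 9.99999108e-01, -1.33520216e-03,  3.32411621e-05,
         1.96860521e-04],
       [-3.68445732e-04, -2.51853820e-01,  9.67765218e-01,
        -1.79463920e-01],
       [ 0.00000000e+00,  0.00000000e+00,  0.00000000e+00,
         1.00000000e+00]])}
```

View pics/top0.png

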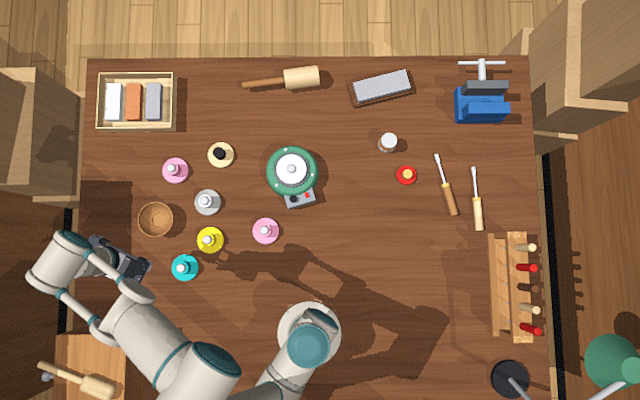

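View pics/side0.png

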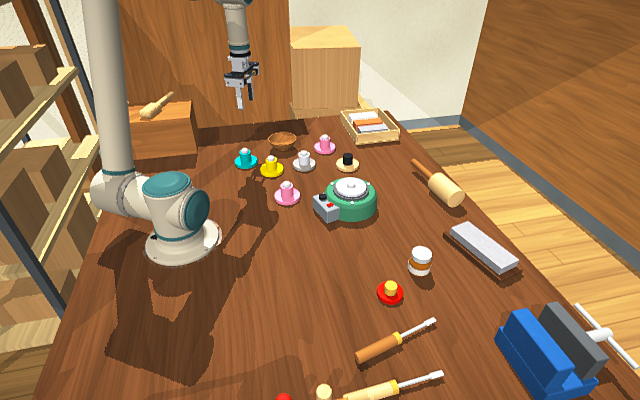

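Top view: the candidates for the grinding disc are grey (208,202), pink (175,170) and (265,231), yellow (210,240), and turquoise (184,268). The grey one is the target. The honing disc with the black grip is at (220,155), the machine is at (292,170) with its panel toward (300,198), and the spare, jar and gouge are at (405,175), (388,142) and (447,185). In the side view, grey is at (303,161) and honing at (347,161).

```bash
cat > h.py <<'E'
import numpy as np,cv2
from station import r,eyes,workorder
from scipy.spatial.transform import Rotation as Ro
def cam(n,s=None):
    c=eyes.get_calibration(n);K=c["mtx"]
    if n=="wrist":
        T=c["T_tool_cam"];A=Ro.from_quat(s["ee_rot"]).as_matrix()
        return K,A@T[:3,:3],A@T[:3,3]+s["tcp_pos"]
    return K,c["R"].T,-c["R"].T@c["t"]
def ray(C,u,v,z):
    K,A,o=C;d=A@np.linalg.inv(K)@np.array([u,v,1.]);return o+d*(z-o[2])/d[2]
def cloud(C,d):
    K,A,o=C;v,u=np.mgrid[:d.shape[0],:d.shape[1]]
    P=np.stack([(u-K[0,2])/K[0,0]*d,(v-K[1,2])/K[1,1]*d,d],-1)@A.T+o
    P[d<=0]=np.nan;return P
E
python3 - <<'E'
from h import *
im={n:cv2.imread(f"pics/{n}0.png") for n in("top","side")}
P={n:cloud(cam(n),np.load(f"pics/{n}0.npy")) for n in im}
C=cam("top")
for k,u,v,z in(("grind",208,202,.03),("hone",220,155,.03),("mach",292,170,.085)):
    g=ray(C,u,v,z);print(k,g)
    for n in P:
        Q=P[n];m=np.hypot(Q[...,0]-g[0],Q[...,1]-g[1])<.11
        for lo,hi in((.008,.02),(.04,.07),(.07,.1)):
            mm=m&(Q[...,2]>lo)&(Q[...,2]<hi)&(np.hypot(Q[...,0]-g[0],Q[...,1]-g[1])<(.055 if hi<.07 or k!="mach" else .11))
            if mm.sum()>5:
                q=Q[mm];a,b=np.percentile(q,2,0),np.percentile(q,98,0);print(n,lo,mm.sum(),"mid",((a+b)/2).round(4),"ext",(b-a).round(3))
# bench
a=im["top"][130:290,130:340];cv2.imwrite("pics/crop1.png",cv2.resize(a,None,fx=3.5,fy=3.5,interpolation=cv2.INTER_CUBIC))
E
```

```text
grind [0.44247069 0.34425652 0.03      ]
top 0.008 345 mid [0.4449 0.3482 0.0144] ext [0.083 0.084 0.011]
top 0.04 141 mid [0.4469 0.3481 0.0541] ext [0.04  0.04  0.026]
side 0.008 160 mid [0.4463 0.3398 0.0132] ext [0.082 0.075 0.009]
side 0.04 81 mid [0.4455 0.3405 0.0517] ext [0.04  0.032 0.022]
hone [0.60553233 0.30579853 0.03      ]
top 0.008 351 mid [0.6127 0.3065 0.014 ] ext [0.084 0.083 0.011]
top 0.04 109 mid [0.612  0.3069 0.0512] ext [0.036 0.037 0.013]
side 0.008 170 mid [0.6114 0.2968 0.0132] ext [0.082 0.078 0.009]
side 0.04 58 mid [0.6105 0.3013 0.0458] ext [0.034 0.039 0.01 ]
mach [0.540463   0.05402361 0.085     ]
top 0.04 1458 mid [0.5314 0.0555 0.0576] ext [0.188 0.162 0.023]
top 0.07 874 mid [0.5478 0.0564 0.0811] ext [0.105 0.104 0.021]
side 0.04 1072 mid [0.5306 0.0403 0.0555] ext [0.184 0.145 0.028]
side 0.07 488 mid [0.5453 0.0507 0.0796] ext [0.094 0.095 0.018]
```

View pics/crop1.png

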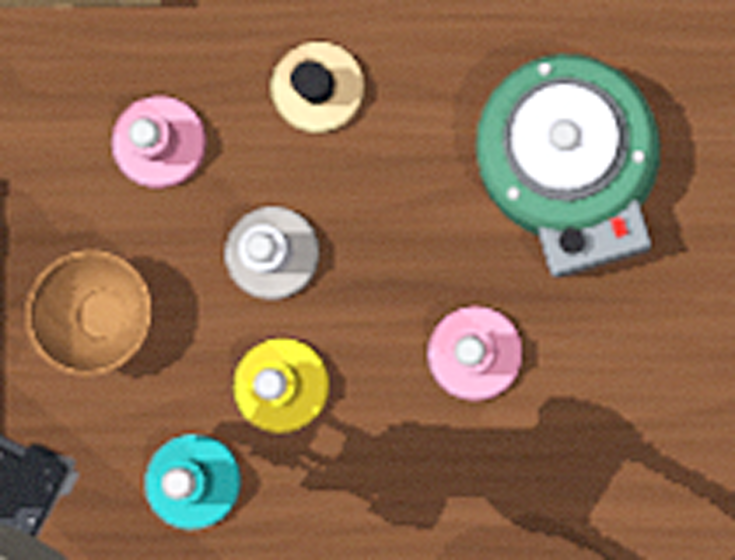

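The crop confirms it: the grey stone flange with the aluminium hub is at crop (272,252), clear of the pink, yellow and turquoise look-alikes. The measured sizes fit (hub 40–44 mm, flange about 84–90 mm).

```bash
cat >> h.py <<'E'
def rel(x,y,z):
    s=r.state();return (Ro.from_quat(s["ee_rot"]).as_matrix().T@(np.array([x,y,z])-s["tcp_pos"])*1000).round(1)
E
python3 -c "
from h import *
print(rel(.445,.347,.17))"
```

```text
[-245.4  -66.3   34.7]
```

Request:
{"fn": "step_arm", "kwargs": {
  "rows": [
    {"hand": 75, "linear": [-45, -12, 7], "dr": [0, 0, 0]},
    {"hand": 75, "linear": [-90, -24, 14], "dr": [0, 0, 0]},
    {"hand": 75, "linear": [-135, -36, 21], "dr": [0, 0, 0]},
    {"hand": 75, "linear": [-180, -48, 28], "dr": [0, 0, 0]},
    {"hand": 75, "linear": [-220, -60, 34], "dr": [0, 0, 0]}
  ]
}}

```text
time: 0.6
tcp_pos: [0.4265, 0.3626, 0.1707]
ee_rot: [0.228, 0.974, -0.0, -0.0]
force: [0.6, 0.5, -0.7]
gripper_width: 0.798
finger_force: 0.0
```

Request:
{"fn": "step_arm", "kwargs": {
  "rows": [
    {"hand": 75, "linear": [-25, -6, 0], "dr": [0, 0, 0]},
    {"hand": 75, "linear": [-25, -6, 0], "dr": [0, 0, 0]},
    {"hand": 75, "linear": [-25, -6, 0], "dr": [0, 0, 0]},
    {"hand": 75, "linear": [-25, -6, 0], "dr": [0, 0, 0]},
    {"hand": 75, "linear": [-25, -6, 0], "dr": [0, 0, 0]}
  ]
}}

```text
time: 1.1
tcp_pos: [0.444, 0.3488, 0.1716]
ee_rot: [0.227, 0.974, 0.0, -0.0]
force: [0.4, -0.1, 0.8]
gripper_width: 0.797
finger_force: 0.0
```

```bash
cat >> h.py <<'E'
def wlook(name,g,bands,rad=.06):
    s=r.state();p,d=eyes.grab_frame("wrist");cv2.imwrite(f"pics/{name}.png",p[:,:,::-1]);np.save(f"pics/{name}.npy",d)
    np.savez(f"pics/{name}_s.npz",**s)
    Q=cloud(cam("wrist",s),d);print("tcp",s["tcp_pos"].round(4),"t",s["time"],"f",s["force"].round(2))
    for lo,hi in bands:
        m=(np.hypot(Q[...,0]-g[0],Q[...,1]-g[1])<rad)&(Q[...,2]>lo)&(Q[...,2]<hi)
        if m.sum()>20:
            # outline as min enclosing circle of points, and ellipse of px contour
            c,R=cv2.minEnclosingCircle(Q[m][:,:2].astype(np.float32)*1000)
            print(lo,hi,m.sum(),"circ",np.round(c,1),round(R,1),"zmed",np.median(Q[m][:,2]).round(4))
    return p,d,s,Q
E
python3 -c "
from h import *
wlook('w1',(.445,.347),((.009,.02),(.047,.056),(.057,.07)))"
```

```text
tcp [0.444  0.3488 0.1716] t 1.1 f [ 0.45 -0.07  0.76]
0.009 0.02 3233 circ [447.6 348.6] 44.9 zmed 0.0143
0.047 0.056 780 circ [447.6 348.5] 22.0 zmed 0.0523
0.057 0.07 665 circ [447.4 348.8] 14.8 zmed 0.0618
```

View pics/w1.png

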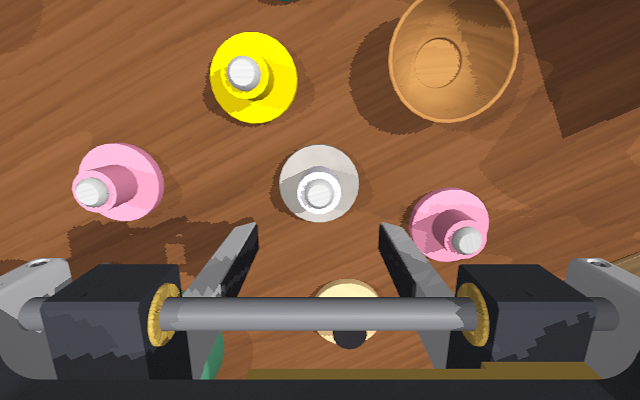

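The wrist view shows the grey disc at about (318,185), between the fingers, with yellow, pink and bowl clear. The fitted radii of 44.9, 22.0 and 14.8 mm match the description, so the centre is (447.6, 348.6) mm.

```bash
python3 -c "
from h import *
print(rel(.4476,.3486,.0185))"
```

```text
[ -3.2   1.3 153.1]
```

Request:
{"fn": "step_arm", "kwargs": {
  "rows": [
    {"hand": 75, "linear": [-3, 1, 30], "dr": [0, 0, 0]},
    {"hand": 75, "linear": [-3, 1, 65], "dr": [0, 0, 0]},
    {"hand": 75, "linear": [-3, 1, 100], "dr": [0, 0, 0]},
    {"hand": 75, "linear": [-3, 1, 130], "dr": [0, 0, 0]},
    {"hand": 75, "linear": [-3, 1, 146], "dr": [0, 0, 0]}
  ]
}}

```text
time: 1.65
tcp_pos: [0.446, 0.3473, 0.0231]
ee_rot: [0.227, 0.974, -0.001, -0.001]
force: [-0.6, 0.6, -0.4]
gripper_width: 0.797
finger_force: 0.0
```

Request:
{"fn": "step_arm", "kwargs": {
  "rows": [
    {"hand": 75, "linear": [0, 0, 4], "dr": [0, 0, 0]},
    {"hand": 75, "linear": [0, 0, 7], "dr": [0, 0, 0]},
    {"hand": 75, "linear": [0, 0, 7], "dr": [0, 0, 0]},
    {"hand": 75, "linear": [0, 0, 7], "dr": [0, 0, 0]},
    {"hand": 60, "linear": [0, 0, 7], "dr": [0, 0, 0]}
  ]
}}

```text
time: 2.15
tcp_pos: [0.4489, 0.3479, 0.0195]
ee_rot: [0.227, 0.974, 0.001, 0.001]
force: [-0.4, -0.8, -0.1]
gripper_width: 0.745
finger_force: 0.0
```

```bash
python3 -c "
from h import *
wlook('w2',(.4476,.3486),((.009,.02),(.057,.07)));print(rel(.4476,.3486,.0185))"
```

```text
tcp [0.4489 0.3479 0.0195] t 2.15 f [-0.4  -0.81 -0.13]
0.009 0.02 7633 circ [447.3 348.4] 45.0 zmed 0.0143
0.057 0.07 3479 circ [442.  351.6] 47.2 zmed 0.062
[1.4 0.2 0.9]
```

Request:
{"fn": "step_arm", "kwargs": {
  "rows": [
    {"hand": 56, "linear": [1, 0, 1], "dr": [0, 0, 0]},
    {"hand": 52, "linear": [1, 0, 1], "dr": [0, 0, 0]},
    {"hand": 48, "linear": [1, 0, 1], "dr": [0, 0, 0]},
    {"hand": 44, "linear": [1, 0, 1], "dr": [0, 0, 0]},
    {"hand": 36, "linear": [1, 0, 1], "dr": [0, 0, 0]}
  ]
}}

```text
time: 2.7
tcp_pos: [0.4474, 0.3479, 0.0175]
ee_rot: [0.227, 0.974, 0.0, 0.0]
force: [-0.6, 0.3, -0.2]
gripper_width: 0.47
finger_force: 30.0
```

Request:
{"fn": "step_arm", "kwargs": {
  "rows": [
    {"hand": 30, "linear": [0, 0, 0], "dr": [0, 0, 0]},
    {"hand": 30, "linear": [0, 0, 0], "dr": [0, 0, 0]},
    {"hand": 30, "linear": [0, 0, 0], "dr": [0, 0, 0]},
    {"hand": 30, "linear": [0, 0, -5], "dr": [0, 0, 0]},
    {"hand": 30, "linear": [0, 0, -15], "dr": [0, 0, 0]}
  ]
}}

```text
time: 3.2
tcp_pos: [0.446, 0.3471, 0.0316]
ee_rot: [0.227, 0.974, -0.001, -0.001]
force: [-0.9, 0.5, -5.3]
gripper_width: 0.462
finger_force: 30.0
```

Request:
{"fn": "step_arm", "kwargs": {
  "rows": [
    {"hand": 30, "linear": [0, 0, -30], "dr": [0, 0, 0]},
    {"hand": 30, "linear": [0, 0, -60], "dr": [0, 0, 0]},
    {"hand": 30, "linear": [0, 0, -90], "dr": [0, 0, 0]},
    {"hand": 30, "linear": [0, 0, -120], "dr": [0, 0, 0]},
    {"hand": 30, "linear": [0, 0, -150], "dr": [0, 0, 0]}
  ]
}}

```text
time: 3.7
tcp_pos: [0.4468, 0.3475, 0.184]
ee_rot: [0.227, 0.974, -0.0, -0.0]
force: [1.0, -0.3, -4.6]
gripper_width: 0.461
finger_force: 30.0
```

```bash
python3 -c "
from h import *
print(r.state()['gripper_width']*94);print(rel(.547,.0555,.18))"
```

```text
43.374820578280804
[-219.2 -217.4    4. ]
```

Request:
{"fn": "step_arm", "kwargs": {
  "rows": [
    {"hand": 30, "linear": [-33, -23, 0], "dr": [0, 0, 0]},
    {"hand": 30, "linear": [-66, -46, 0], "dr": [0, 0, 0]},
    {"hand": 30, "linear": [-100, -70, 0], "dr": [0, 0, 0]},
    {"hand": 30, "linear": [-134, -94, 0], "dr": [0, 0, 0]},
    {"hand": 30, "linear": [-168, -118, 0], "dr": [0, 0, 0]}
  ]
}}

```text
time: 4.2
tcp_pos: [0.5457, 0.1662, 0.1828]
ee_rot: [0.227, 0.974, 0.0, -0.0]
force: [0.9, 0.9, -4.7]
gripper_width: 0.463
finger_force: 30.0
```

Request:
{"fn": "step_arm", "kwargs": {
  "rows": [
    {"hand": 30, "linear": [-34, -24, 0], "dr": [0, 0, 0]},
    {"hand": 30, "linear": [-68, -48, 0], "dr": [0, 0, 0]},
    {"hand": 30, "linear": [-102, -72, 0], "dr": [0, 0, 0]},
    {"hand": 30, "linear": [-132, -97, 0], "dr": [0, 0, 0]},
    {"hand": 30, "linear": [-132, -97, 0], "dr": [0, 0, 0]}
  ]
}}

```text
time: 4.7
tcp_pos: [0.6232, 0.0168, 0.1822]
ee_rot: [0.23, 0.973, -0.002, 0.001]
force: [0.1, 0.7, -4.8]
gripper_width: 0.464
finger_force: 30.0
```

Request:
{"fn": "step_arm", "kwargs": {
  "rows": [
    {"hand": 30, "linear": [0, 0, 0], "dr": [0, 0, 0]},
    {"hand": 30, "linear": [0, 0, 0], "dr": [0, 0, 0]},
    {"hand": 30, "linear": [0, 0, 0], "dr": [0, 0, 0]},
    {"hand": 30, "linear": [0, 0, 0], "dr": [0, 0, 0]},
    {"hand": 30, "linear": [0, 0, 0], "dr": [0, 0, 0]}
  ]
}}

```text
time: 5.2
tcp_pos: [0.6208, 0.0231, 0.1827]
ee_rot: [0.227, 0.974, 0.0, 0.0]
force: [-0.1, -0.2, -4.3]
gripper_width: 0.461
finger_force: 30.0
```

```bash
python3 -c "
from h import *
p,d,s,Q=wlook('w3',(.547,.0555),((.084,.098),(.076,.083)))
# held disc in tool frame
K=eyes.get_calibration('wrist');A=Ro.from_quat(s['ee_rot']).as_matrix()
L=(Q-s['tcp_pos'])@A*1000
h=np.hypot(L[...,0],L[...,1])
np.save('pics/L3.npy',L)
for lo,hi in((1,7),(-37,-32),(-47,-42)):
    m=(h<60)&(L[...,2]>lo)&(L[...,2]<hi)
    if m.sum()>10: print(lo,m.sum(),np.percentile(L[m],[2,50,98],0).round(1).tolist())
"
```

```text
tcp [0.6208 0.0231 0.1827] t 5.2 f [-0.13 -0.18 -4.3 ]
0.084 0.098 942 circ [548.5  55.3] 14.8 zmed 0.0896
0.076 0.083 9302 circ [548.5  55.4] 49.9 zmed 0.0802
1 6138 [[-31.5, -41.0, 1.9], [23.8, 0.2, 3.3], [43.0, 42.0, 4.9]]
-37 2917 [[-19.8, -25.9, -36.5], [7.6, 0.6, -34.7], [21.3, 26.2, -32.7]]
-47 2327 [[-9.7, -28.3, -46.4], [2.8, 0.2, -44.6], [12.3, 29.3, -42.2]]
```

View pics/w3.png

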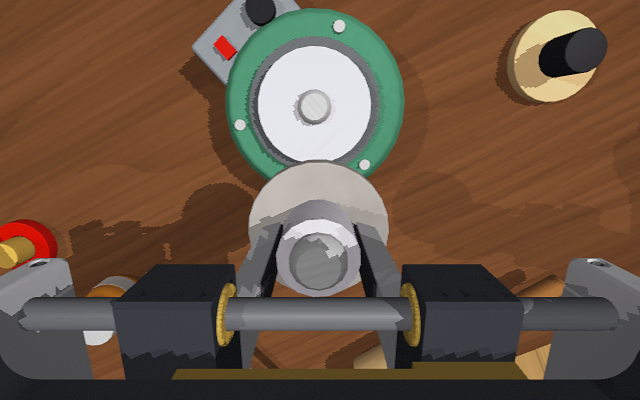

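The wrist view shows the seat at (314,105) with a clear spigot, and the held grey disc at (318,220). The seat centre is (548.5, 55.4) mm with its face at z = 80.2 mm, which agrees with the given 80 mm.

```bash
cat >> h.py <<'E'
from scipy.optimize import least_squares
def plane(X):
    c=X.mean(0);n=np.linalg.svd(X-c,full_matrices=False)[2][2];n*=np.sign(n[2]);return c,np.degrees(n[:2])
def circ_outer(X,cx=0,nb=72):
    # fit circle to outermost point per bearing
    a=np.arctan2(X[:,1],X[:,0]-cx);b=((a+np.pi)/(2*np.pi)*nb).astype(int);rr=np.hypot(X[:,0]-cx,X[:,1])
    E=np.array([X[b==k][rr[b==k].argmax(),:2] for k in range(nb) if (b==k).sum()>2])
    f=least_squares(lambda p:np.hypot(E[:,0]-p[0],E[:,1]-p[1])-p[2],[cx,0,np.median(rr)],loss='soft_l1');return f.x.round(2)
E
python3 -c "
from h import *
L=np.load('pics/L3.npy');x,y,z=np.moveaxis(L,-1,0)
m=(z>1.5)&(z<5.5)&(np.hypot(x,y)<55)&(x>8);X=L[m];print('flange',plane(X))
E=[]
b=(np.degrees(np.arctan2(X[:,1],X[:,0]))//3).astype(int)
for k in range(-22,22):
    q=X[b==k]
    if len(q)>5:E.append(q[np.hypot(q[:,0],q[:,1]).argmax(),:2])
E=np.array(E);print(least_squares(lambda p:np.hypot(E[:,0]-p[0],E[:,1]-p[1])-p[2],[0,0,45],loss='soft_l1').x.round(2))
m=(z<-42)&(z>-47)&(np.abs(y)<17)&(np.hypot(x,y)<22);print('spig',cv2.minEnclosingCircle(L[m][:,:2].astype(np.float32)))
m=(z<-33)&(z>-37)&(np.abs(y)<20)&(np.hypot(x,y)<26)&(x>0);print('hubtop',plane(L[m]),L[m][:,0].max())
"
```

```text
flange (array([25.85339047,  0.41118153,  3.291505  ]), array([-0.30370016,  0.00099465]))
[ 0.46  0.39 44.45]
spig ((0.9797399044036865, 0.18976549804210663), 13.914436340332031)
hubtop (array([ 1.28180904e+01,  1.79863225e-02, -3.47742438e+01]), array([-0.49011902,  0.03174206])) 22.17504117306422
```

```bash
python3 -c "
from h import *
print(rel(.5489,.0549,.125))"
```

```text
[78.7 -3.2 57.6]
```

Request:
{"fn": "step_arm", "kwargs": {
  "rows": [
    {"hand": 30, "linear": [30, -1, 0], "dr": [0, 0, 0]},
    {"hand": 30, "linear": [60, -2, 10], "dr": [0, 0, 0]},
    {"hand": 30, "linear": [79, -3, 25], "dr": [0, 0, 0]},
    {"hand": 30, "linear": [79, -3, 45], "dr": [0, 0, 0]},
    {"hand": 30, "linear": [79, -3, 57], "dr": [0, 0, 0]}
  ]
}}

```text
time: 5.75
tcp_pos: [0.5478, 0.0551, 0.1247]
ee_rot: [0.227, 0.974, -0.0, -0.0]
force: [0.4, -0.3, -4.2]
gripper_width: 0.463
finger_force: 30.0
```

Request:
{"fn": "step_arm", "kwargs": {
  "rows": [
    {"hand": 30, "linear": [0, 0, 0], "dr": [0, 0, 0]},
    {"hand": 30, "linear": [0, 0, 0], "dr": [0, 0, 0]},
    {"hand": 30, "linear": [0, 0, 0], "dr": [0, 0, 0]},
    {"hand": 30, "linear": [0, 0, 0], "dr": [0, 0, 0]},
    {"hand": 30, "linear": [0, 0, 0], "dr": [0, 0, 0]}
  ]
}}

```text
time: 6.25
tcp_pos: [0.5495, 0.0545, 0.126]
ee_rot: [0.227, 0.974, 0.0, 0.001]
force: [0.1, -0.8, -5.1]
gripper_width: 0.467
finger_force: 30.0
```

```bash
python3 -c "
from h import *
wlook('w4',(.5485,.0554),((.118,.124),(.165,.175)),.05)
for i in range(3): print(rel(.5489,.0549,.0975),r.state()['ee_rot'])"
```

```text
tcp [0.5495 0.0545 0.126 ] t 6.25 f [ 0.06 -0.83 -5.09]
0.118 0.124 5990 circ [549.4  54.9] 44.9 zmed 0.1227
0.165 0.175 3198 circ [542.6  58.2] 34.0 zmed 0.1703
[ 0.6  0.2 28.4] [2.27463360e-01 9.73786534e-01 1.31478831e-04 4.33875361e-04]
[ 0.6  0.2 28.4] [2.27463360e-01 9.73786534e-01 1.31478831e-04 4.33875361e-04]
[ 0.6  0.2 28.4] [2.27463360e-01 9.73786534e-01 1.31478831e-04 4.33875361e-04]
```

Request:
{"fn": "step_arm", "kwargs": {
  "rows": [
    {"hand": 30, "linear": [1, 0, 4], "dr": [0, 0, 0]},
    {"hand": 30, "linear": [1, 0, 8], "dr": [0, 0, 0]},
    {"hand": 30, "linear": [1, 0, 12], "dr": [0, 0, 0]},
    {"hand": 30, "linear": [1, 0, 15], "dr": [0, 0, 0]},
    {"hand": 30, "linear": [1, 0, 18], "dr": [0, 0, 0]}
  ]
}}

```text
time: 6.8
tcp_pos: [0.5479, 0.055, 0.107]
ee_rot: [0.227, 0.974, 0.0, -0.0]
force: [0.2, -0.3, -5.1]
gripper_width: 0.462
finger_force: 30.0
```

Request:
{"fn": "step_arm", "kwargs": {
  "rows": [
    {"hand": 30, "linear": [0, 0, 1], "dr": [0, 0, 0]},
    {"hand": 30, "linear": [0, 0, 2], "dr": [0, 0, 0]},
    {"hand": 30, "linear": [0, 0, 3], "dr": [0, 0, 0]},
    {"hand": 30, "linear": [0, 0, 4], "dr": [0, 0, 0]},
    {"hand": 30, "linear": [0, 0, 5], "dr": [0, 0, 0]}
  ]
}}

```text
time: 7.3
tcp_pos: [0.5481, 0.055, 0.1025]
ee_rot: [0.227, 0.974, 0.0, 0.0]
force: [-0.7, -0.5, -4.8]
gripper_width: 0.462
finger_force: 30.0
```

```bash
python3 -c "
from h import *
wlook('w5',(.5485,.0554),((.094,.108),),.05)
print(rel(.5489,.0549,.0975))"
```

```text
tcp [0.5481 0.055  0.1025] t 7.3 f [-0.68 -0.5  -4.79]
0.094 0.108 6427 circ [548.   55.4] 45.0 zmed 0.0992
[-0.9  0.3  4.8]
```

Request:
{"fn": "step_arm", "kwargs": {
  "rows": [
    {"hand": 30, "linear": [-0.4, 0, 0.8], "dr": [0, 0, 0]},
    {"hand": 30, "linear": [-0.4, 0, 1.6], "dr": [0, 0, 0]},
    {"hand": 30, "linear": [-0.4, 0, 2.4], "dr": [0, 0, 0]},
    {"hand": 30, "linear": [-0.4, 0, 3.2], "dr": [0, 0, 0]},
    {"hand": 30, "linear": [-0.4, 0, 3.8], "dr": [0, 0, 0]}
  ]
}}

```text
time: 7.85
tcp_pos: [0.5484, 0.0548, 0.0986]
ee_rot: [0.227, 0.974, 0.0, -0.0]
force: [0.1, 0.3, -3.9]
gripper_width: 0.461
finger_force: 30.0
```

Request:
{"fn": "step_arm", "kwargs": {
  "rows": [
    {"hand": 30, "linear": [0, 0, 0.3], "dr": [0, 0, 0]},
    {"hand": 30, "linear": [0, 0, 0.6], "dr": [0, 0, 0]},
    {"hand": 30, "linear": [0, 0, 0.8], "dr": [0, 0, 0]},
    {"hand": 30, "linear": [0, 0, 1], "dr": [0, 0, 0]},
    {"hand": 30, "linear": [0, 0, 1], "dr": [0, 0, 0]}
  ]
}}

```text
time: 8.35
tcp_pos: [0.5484, 0.0548, 0.0977]
ee_rot: [0.227, 0.974, 0.0, 0.0]
force: [-0.7, 0.2, -3.5]
gripper_width: 0.462
finger_force: 30.0
```

Request:
{"fn": "step_arm", "kwargs": {
  "rows": [
    {"hand": 30, "linear": [0, 0, 0.2], "dr": [0, 0, 0]},
    {"hand": 30, "linear": [0, 0, 0.4], "dr": [0, 0, 0]},
    {"hand": 30, "linear": [0, 0, 0.6], "dr": [0, 0, 0]},
    {"hand": 30, "linear": [0, 0, 0.7], "dr": [0, 0, 0]},
    {"hand": 30, "linear": [0, 0, 0.7], "dr": [0, 0, 0]}
  ]
}}

```text
time: 8.85
tcp_pos: [0.5485, 0.0548, 0.0975]
ee_rot: [0.227, 0.974, 0.0, 0.0]
force: [-1.6, -0.2, 0.7]
gripper_width: 0.461
finger_force: 30.0
```

```bash
python3 -c "
from h import *
wlook('w6',(.5485,.0554),((.085,.099),),.05)"
```

```text
tcp [0.5485 0.0548 0.0975] t 8.85 f [-1.58 -0.22  0.68]
0.085 0.099 6328 circ [548.3  55.3] 44.9 zmed 0.0942
```

The disc is home: the weight has come off the wrist and the flange top is at 94.2 mm. I'll release it and rise.

Request:
{"fn": "step_arm", "kwargs": {
  "rows": [
    {"hand": 46, "linear": [0, 0, 0], "dr": [0, 0, 0]},
    {"hand": 50, "linear": [0, 0, 0], "dr": [0, 0, 0]},
    {"hand": 60, "linear": [0, 0, 0], "dr": [0, 0, 0]},
    {"hand": 70, "linear": [0, 0, 0], "dr": [0, 0, 0]},
    {"hand": 75, "linear": [0, 0, 0], "dr": [0, 0, 0]}
  ]
}}

```text
time: 9.4
tcp_pos: [0.5486, 0.0548, 0.097]
ee_rot: [0.227, 0.974, 0.0, 0.0]
force: [-0.2, -0.1, 0.0]
gripper_width: 0.751
finger_force: 0.0
```

Request:
{"fn": "step_arm", "kwargs": {
  "rows": [
    {"hand": 75, "linear": [0, 0, -10], "dr": [0, 0, 0]},
    {"hand": 75, "linear": [0, 0, -35], "dr": [0, 0, 0]},
    {"hand": 75, "linear": [0, 0, -70], "dr": [0, 0, 0]},
    {"hand": 75, "linear": [0, 0, -100], "dr": [0, 0, 0]},
    {"hand": 75, "linear": [0, 0, -120], "dr": [0, 0, 0]}
  ]
}}

```text
time: 9.9
tcp_pos: [0.5494, 0.0548, 0.2203]
ee_rot: [0.227, 0.974, 0.0, 0.002]
force: [0.6, -0.8, 0.2]
gripper_width: 0.799
finger_force: 0.0
```

```bash
python3 -c "
from h import *
wlook('w7',(.5485,.0554),((.088,.099),(.127,.136),(.138,.146)),.06)
print(rel(.612,.3065,.16))"
```

```text
tcp [0.5494 0.0548 0.2203] t 9.9 f [ 0.63 -0.83  0.19]
0.088 0.099 3852 circ [548.6  55.4] 45.0 zmed 0.0943
0.127 0.136 949 circ [548.5  55.4] 22.0 zmed 0.1322
0.138 0.146 775 circ [548.4  55.7] 14.5 zmed 0.1418
[ 57.4 252.4  63.6]
```

The grinding disc is seated flat and centred within about 0.2 mm. Next is the honing disc.

Request:
{"fn": "step_arm", "kwargs": {
  "rows": [
    {"hand": 75, "linear": [9, 40, 0], "dr": [0, 0, 0]},
    {"hand": 75, "linear": [18, 80, 5], "dr": [0, 0, 0]},
    {"hand": 75, "linear": [27, 120, 15], "dr": [0, 0, 0]},
    {"hand": 75, "linear": [36, 160, 30], "dr": [0, 0, 0]},
    {"hand": 75, "linear": [45, 200, 45], "dr": [0, 0, 0]}
  ]
}}

```text
time: 10.45
tcp_pos: [0.5968, 0.2556, 0.1715]
ee_rot: [0.227, 0.974, 0.0, 0.0]
force: [0.1, 0.2, 0.3]
gripper_width: 0.796
finger_force: 0.0
```

Request:
{"fn": "step_arm", "kwargs": {
  "rows": [
    {"hand": 75, "linear": [6, 25, 5], "dr": [0, 0, 0]},
    {"hand": 75, "linear": [12, 52, 10], "dr": [0, 0, 0]},
    {"hand": 75, "linear": [12, 52, 10], "dr": [0, 0, 0]},
    {"hand": 75, "linear": [12, 52, 10], "dr": [0, 0, 0]},
    {"hand": 75, "linear": [12, 52, 10], "dr": [0, 0, 0]}
  ]
}}

```text
time: 10.95
tcp_pos: [0.6087, 0.3049, 0.1622]
ee_rot: [0.228, 0.974, -0.0, 0.0]
force: [-0.8, -0.2, 0.3]
gripper_width: 0.797
finger_force: 0.0
```

```bash
python3 -c "
from h import *
wlook('w8',(.612,.3065),((.009,.02),(.046,.055)))
print(rel(.612,.3065,.018))"
```

```text
tcp [0.6087 0.3049 0.1622] t 10.95 f [-0.84 -0.22  0.34]
0.009 0.02 3705 circ [614.1 306.3] 44.8 zmed 0.0143
0.046 0.055 1240 circ [614.  306.2] 19.8 zmed 0.0502
[ -2.    3.  144.4]
```

View pics/w8.png

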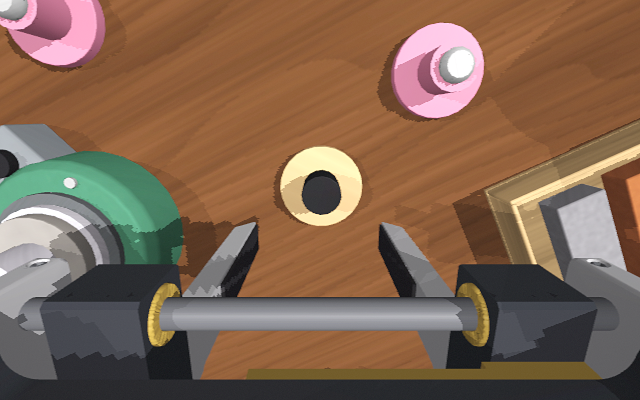

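The wrist view shows the pale disc with the black grip at (320,190), centred between the fingers, with the machine and box clear. Its radii of 44.8 and 19.8 mm match the description.

Request:
{"fn": "step_arm", "kwargs": {
  "rows": [
    {"hand": 75, "linear": [-4, 4, 30], "dr": [0, 0, 0]},
    {"hand": 75, "linear": [-4, 4, 65], "dr": [0, 0, 0]},
    {"hand": 75, "linear": [-4, 4, 100], "dr": [0, 0, 0]},
    {"hand": 75, "linear": [-4, 4, 125], "dr": [0, 0, 0]},
    {"hand": 75, "linear": [-4, 4, 138], "dr": [0, 0, 0]}
  ]
}}

```text
time: 11.5
tcp_pos: [0.6129, 0.306, 0.022]
ee_rot: [0.228, 0.974, -0.001, -0.001]
force: [-0.2, -0.8, -0.3]
gripper_width: 0.8
finger_force: 0.0
```

Request:
{"fn": "step_arm", "kwargs": {
  "rows": [
    {"hand": 75, "linear": [0, 0, 3], "dr": [0, 0, 0]},
    {"hand": 75, "linear": [0, 0, 6], "dr": [0, 0, 0]},
    {"hand": 75, "linear": [0, 0, 6], "dr": [0, 0, 0]},
    {"hand": 70, "linear": [0, 0, 6], "dr": [0, 0, 0]},
    {"hand": 60, "linear": [0, 0, 6], "dr": [0, 0, 0]}
  ]
}}

```text
time: 12.0
tcp_pos: [0.615, 0.3081, 0.0192]
ee_rot: [0.227, 0.974, 0.001, 0.001]
force: [0.6, -0.1, 0.3]
gripper_width: 0.693
finger_force: 0.0
```

```bash
python3 -c "
from h import *
wlook('w9',(.6141,.3063),((.009,.02),));print(rel(.6141,.3063,.018))"
```

```text
tcp [0.615  0.3081 0.0192] t 12.0 f [ 0.56 -0.12  0.27]
0.009 0.02 8401 circ [613.9 306. ] 45.0 zmed 0.0143
[-0.2 -1.9  1. ]
```

Request:
{"fn": "step_arm", "kwargs": {
  "rows": [
    {"hand": 54, "linear": [0, -1.5, 1], "dr": [0, 0, 0]},
    {"hand": 50, "linear": [0, -1.5, 1], "dr": [0, 0, 0]},
    {"hand": 46, "linear": [0, -1.5, 1], "dr": [0, 0, 0]},
    {"hand": 42, "linear": [0, -1.5, 1], "dr": [0, 0, 0]},
    {"hand": 34, "linear": [0, -1.5, 1], "dr": [0, 0, 0]}
  ]
}}

```text
time: 12.55
tcp_pos: [0.6135, 0.3064, 0.0169]
ee_rot: [0.227, 0.974, -0.0, -0.0]
force: [-0.2, -0.9, 0.4]
gripper_width: 0.423
finger_force: 30.0
```

Request:
{"fn": "step_arm", "kwargs": {
  "rows": [
    {"hand": 26, "linear": [0, 0, 0], "dr": [0, 0, 0]},
    {"hand": 26, "linear": [0, 0, 0], "dr": [0, 0, 0]},
    {"hand": 26, "linear": [0, 0, 0], "dr": [0, 0, 0]},
    {"hand": 26, "linear": [0, 0, -5], "dr": [0, 0, 0]},
    {"hand": 26, "linear": [0, 0, -15], "dr": [0, 0, 0]}
  ]
}}

```text
time: 13.05
tcp_pos: [0.6127, 0.3062, 0.0312]
ee_rot: [0.227, 0.974, -0.001, -0.001]
force: [-1.1, -0.2, -2.1]
gripper_width: 0.42
finger_force: 30.0
```

Request:
{"fn": "step_arm", "kwargs": {
  "rows": [
    {"hand": 26, "linear": [0, 0, -40], "dr": [0, 0, 0]},
    {"hand": 26, "linear": [0, 0, -80], "dr": [0, 0, 0]},
    {"hand": 26, "linear": [0, 0, -120], "dr": [0, 0, 0]},
    {"hand": 26, "linear": [0, 0, -160], "dr": [0, 0, 0]},
    {"hand": 26, "linear": [0, 0, -190], "dr": [0, 0, 0]}
  ]
}}

```text
time: 13.55
tcp_pos: [0.6141, 0.3068, 0.2259]
ee_rot: [0.227, 0.974, 0.001, 0.002]
force: [0.9, 0.2, -1.5]
gripper_width: 0.421
finger_force: 30.0
```

Request:
{"fn": "step_arm", "kwargs": {
  "rows": [
    {"hand": 26, "linear": [0, 0, 0], "dr": [0, 0, 0]},
    {"hand": 26, "linear": [0, 0, 0], "dr": [0, 0, 0]},
    {"hand": 26, "linear": [0, 0, 0], "dr": [0, 0, 0]},
    {"hand": 26, "linear": [0, 0, 0], "dr": [0, 0, 0]},
    {"hand": 26, "linear": [0, 0, 0], "dr": [0, 0, 0]}
  ]
}}

```text
time: 14.05
tcp_pos: [0.6129, 0.3062, 0.2199]
ee_rot: [0.227, 0.974, -0.001, -0.001]
force: [-0.8, -0.5, -2.4]
gripper_width: 0.419
finger_force: 30.0
```

```bash
python3 -c "
from h import *
s=r.state();t=s['tcp_pos'];p,d,s,Q=wlook('w10',t[:2],((t[2]-.007,t[2]+.0),),.06)
L=(Q-s['tcp_pos'])@Ro.from_quat(s['ee_rot']).as_matrix()*1000
x,y,z=np.moveaxis(L,-1,0);m=(z>0)&(z<7)&(np.hypot(x,y)<55)&(x>8)
print(plane(L[m]),cv2.minEnclosingCircle(L[(z>0)&(z<7)&(np.hypot(x,y)<60)][:,:2].astype(np.float32)))
print(rel(.5485,.0555,.20))"
```

```text
tcp [0.6129 0.3062 0.2199] t 14.05 f [-0.84 -0.48 -2.4 ]
0.2129226421114901 0.2199226421114901 6928 circ [613.8 306.6] 45.2 zmed 0.2173
(array([25.06251036,  0.42537492,  2.746024  ]), array([-0.69630516,  0.0584699 ])) ((-0.6227284073829651, 0.7850866913795471), 45.182621002197266)
[ -53.2 -253.4   20.8]
```

Request:
{"fn": "step_arm", "kwargs": {
  "rows": [
    {"hand": 26, "linear": [-8, -40, 0], "dr": [0, 0, 0]},
    {"hand": 26, "linear": [-17, -80, 0], "dr": [0, 0, 0]},
    {"hand": 26, "linear": [-25, -120, 0], "dr": [0, 0, 0]},
    {"hand": 26, "linear": [-34, -160, 0], "dr": [0, 0, 0]},
    {"hand": 26, "linear": [-42, -200, 0], "dr": [0, 0, 0]}
  ]
}}

```text
time: 14.6
tcp_pos: [0.562, 0.1071, 0.2216]
ee_rot: [0.227, 0.974, -0.0, -0.0]
force: [0.5, -0.4, -2.2]
gripper_width: 0.416
finger_force: 30.0
```

Request:
{"fn": "step_arm", "kwargs": {
  "rows": [
    {"hand": 26, "linear": [-5, -27, 5], "dr": [0, 0, 0]},
    {"hand": 26, "linear": [-10, -53, 15], "dr": [0, 0, 0]},
    {"hand": 26, "linear": [-10, -53, 30], "dr": [0, 0, 0]},
    {"hand": 26, "linear": [-10, -53, 43], "dr": [0, 0, 0]},
    {"hand": 26, "linear": [-10, -53, 43], "dr": [0, 0, 0]}
  ]
}}

```text
time: 15.1
tcp_pos: [0.5467, 0.0568, 0.1768]
ee_rot: [0.227, 0.974, -0.0, -0.002]
force: [0.2, 0.7, -2.4]
gripper_width: 0.421
finger_force: 30.0
```

Request:
{"fn": "step_arm", "kwargs": {
  "rows": [
    {"hand": 26, "linear": [0, 0, 0], "dr": [0, 0, 0]},
    {"hand": 26, "linear": [0, 0, 0], "dr": [0, 0, 0]},
    {"hand": 26, "linear": [0, 0, 0], "dr": [0, 0, 0]},
    {"hand": 26, "linear": [0, 0, 0], "dr": [0, 0, 0]},
    {"hand": 26, "linear": [0, 0, 0], "dr": [0, 0, 0]}
  ]
}}

```text
time: 15.6
tcp_pos: [0.5484, 0.0568, 0.1793]
ee_rot: [0.227, 0.974, 0.0, 0.0]
force: [-0.3, 0.5, -2.1]
gripper_width: 0.417
finger_force: 30.0
```

```bash
python3 -c "
from h import *
for i in range(2):
  s=r.state();t=s['tcp_pos'];p,d,s,Q=wlook('w11'+str(i),t[:2],((t[2]-.007,t[2]+.0),),.06)
  A=Ro.from_quat(s['ee_rot']).as_matrix();m=(np.hypot(Q[...,0]-t[0],Q[...,1]-t[1])<.06)&(np.abs(Q[...,2]-t[2]+.0035)<.0035)&(((Q-t)@A)[...,0]>.008)
  print(plane(Q[m]),s['ee_rot'],A[:,0].round(3),A[:,1].round(3))"
```

```text
tcp [0.5484 0.0568 0.1793] t 15.6 f [-0.35  0.47 -2.06]
0.17232570399442554 0.17932570399442554 6925 circ [548.9  56.9] 45.1 zmed 0.1766
(array([0.52611431, 0.06837385, 0.17657764]), array([-0.70038366,  0.31853777])) [2.27224163e-01 9.73842409e-01 1.33070855e-04 3.52006273e-04] [-0.897  0.443 -0.001] [0.443 0.897 0.   ]
tcp [0.5483 0.0568 0.1792] t 15.65 f [ 0.28 -0.18 -2.05]
0.17220694566432704 0.17920694566432704 6919 circ [548.8  56.9] 44.9 zmed 0.1765
(array([0.52603182, 0.06833673, 0.17647442]), array([-0.68963639,  0.29600864])) [2.27261106e-01 9.73833826e-01 1.03628152e-04 2.42589233e-04] [-0.897  0.443 -0.   ] [0.443 0.897 0.   ]
```

Request:
{"fn": "step_arm", "kwargs": {
  "rows": [
    {"hand": 26, "linear": [-0.3, -1.4, 4], "dr": [0, 0, 0]},
    {"hand": 26, "linear": [-0.3, -1.4, 8], "dr": [0, 0, 0]},
    {"hand": 26, "linear": [-0.3, -1.4, 12], "dr": [0, 0, 0]},
    {"hand": 26, "linear": [-0.3, -1.4, 15], "dr": [0, 0, 0]},
    {"hand": 26, "linear": [-0.3, -1.4, 18], "dr": [0, 0, 0]}
  ]
}}

```text
time: 16.2
tcp_pos: [0.5477, 0.0552, 0.1605]
ee_rot: [0.227, 0.974, 0.0, -0.0]
force: [-0.2, -0.4, -2.8]
gripper_width: 0.418
finger_force: 30.0
```

Request:
{"fn": "step_arm", "kwargs": {
  "rows": [
    {"hand": 26, "linear": [0, 0, 1], "dr": [0, 0, 0]},
    {"hand": 26, "linear": [0, 0, 2], "dr": [0, 0, 0]},
    {"hand": 26, "linear": [0, 0, 3], "dr": [0, 0, 0]},
    {"hand": 26, "linear": [0, 0, 4], "dr": [0, 0, 0]},
    {"hand": 26, "linear": [0, 0, 5], "dr": [0, 0, 0]}
  ]
}}

```text
time: 16.7
tcp_pos: [0.5479, 0.0552, 0.156]
ee_rot: [0.227, 0.974, 0.0, 0.0]
force: [0.3, -0.5, -1.8]
gripper_width: 0.419
finger_force: 30.0
```

```bash
python3 -c "
from h import *
t=r.state()['tcp_pos'];wlook('w12',(.5485,.0554),((t[2]-.007,t[2]),),.05)"
```

```text
tcp [0.5479 0.0552 0.156 ] t 16.7 f [ 0.33 -0.53 -1.77]
0.14901239965990465 0.15601239965990465 6918 circ [548.7  55.6] 45.1 zmed 0.1533
```

Centred within 0.3 mm. The remaining drop is about 7.2 mm.

Request:
{"fn": "step_arm", "kwargs": {
  "rows": [
    {"hand": 26, "linear": [0, 0, 1], "dr": [0, 0, 0]},
    {"hand": 26, "linear": [0, 0, 2], "dr": [0, 0, 0]},
    {"hand": 26, "linear": [0, 0, 3], "dr": [0, 0, 0]},
    {"hand": 26, "linear": [0, 0, 4], "dr": [0, 0, 0]},
    {"hand": 26, "linear": [0, 0, 5], "dr": [0, 0, 0]}
  ]
}}

```text
time: 17.25
tcp_pos: [0.5478, 0.0552, 0.1509]
ee_rot: [0.227, 0.974, 0.0, 0.0]
force: [0.2, -0.7, -3.1]
gripper_width: 0.418
finger_force: 30.0
```

Request:
{"fn": "step_arm", "kwargs": {
  "rows": [
    {"hand": 26, "linear": [0, 0, 0.4], "dr": [0, 0, 0]},
    {"hand": 26, "linear": [0, 0, 0.8], "dr": [0, 0, 0]},
    {"hand": 26, "linear": [0, 0, 1.1], "dr": [0, 0, 0]},
    {"hand": 26, "linear": [0, 0, 1.4], "dr": [0, 0, 0]},
    {"hand": 26, "linear": [0, 0, 1.4], "dr": [0, 0, 0]}
  ]
}}

```text
time: 17.75
tcp_pos: [0.5478, 0.0553, 0.1496]
ee_rot: [0.227, 0.974, 0.0, 0.0]
force: [0.1, -1.1, -1.9]
gripper_width: 0.417
finger_force: 30.0
```

Request:
{"fn": "step_arm", "kwargs": {
  "rows": [
    {"hand": 26, "linear": [0, 0, 0.2], "dr": [0, 0, 0]},
    {"hand": 26, "linear": [0, 0, 0.4], "dr": [0, 0, 0]},
    {"hand": 26, "linear": [0, 0, 0.5], "dr": [0, 0, 0]},
    {"hand": 26, "linear": [0, 0, 0.5], "dr": [0, 0, 0]},
    {"hand": 26, "linear": [0, 0, 0.5], "dr": [0, 0, 0]}
  ]
}}

```text
time: 18.25
tcp_pos: [0.5478, 0.0552, 0.1491]
ee_rot: [0.227, 0.974, 0.0, 0.0]
force: [-0.1, 0.8, -2.4]
gripper_width: 0.418
finger_force: 30.0
```

```bash
python3 -c "
from h import *
wlook('w13',(.5485,.0554),((.142,.153),),.05)"
```

```text
tcp [0.5478 0.0552 0.1491] t 18.25 f [-0.13  0.81 -2.41]
0.142 0.153 7076 circ [548.4  55.4] 45.0 zmed 0.1464
```

Request:
{"fn": "step_arm", "kwargs": {
  "rows": [
    {"hand": 26, "linear": [0, 0, 0.2], "dr": [0, 0, 0]},
    {"hand": 26, "linear": [0, 0, 0.4], "dr": [0, 0, 0]},
    {"hand": 26, "linear": [0, 0, 0.5], "dr": [0, 0, 0]},
    {"hand": 26, "linear": [0, 0, 0.5], "dr": [0, 0, 0]},
    {"hand": 26, "linear": [0, 0, 0.5], "dr": [0, 0, 0]}
  ]
}}

```text
time: 18.8
tcp_pos: [0.5479, 0.0552, 0.1489]
ee_rot: [0.227, 0.974, 0.0, 0.0]
force: [-0.8, 0.2, 1.5]
gripper_width: 0.42
finger_force: 30.0
```

The force has swung to +1.5 N, so it is resting on the grinding disc. Releasing.

Request:
{"fn": "step_arm", "kwargs": {
  "rows": [
    {"hand": 42, "linear": [0, 0, 0], "dr": [0, 0, 0]},
    {"hand": 46, "linear": [0, 0, 0], "dr": [0, 0, 0]},
    {"hand": 56, "linear": [0, 0, 0], "dr": [0, 0, 0]},
    {"hand": 68, "linear": [0, 0, 0], "dr": [0, 0, 0]},
    {"hand": 75, "linear": [0, 0, 0], "dr": [0, 0, 0]}
  ]
}}

```text
time: 19.3
tcp_pos: [0.5479, 0.0552, 0.1485]
ee_rot: [0.227, 0.974, 0.0, 0.0]
force: [0.3, 0.8, 0.5]
gripper_width: 0.704
finger_force: 0.0
```

Request:
{"fn": "step_arm", "kwargs": {
  "rows": [
    {"hand": 75, "linear": [0, 0, -10], "dr": [0, 0, 0]},
    {"hand": 75, "linear": [0, 0, -35], "dr": [0, 0, 0]},
    {"hand": 75, "linear": [0, 0, -70], "dr": [0, 0, 0]},
    {"hand": 75, "linear": [0, 0, -100], "dr": [0, 0, 0]},
    {"hand": 75, "linear": [0, 0, -120], "dr": [0, 0, 0]}
  ]
}}

```text
time: 19.8
tcp_pos: [0.5487, 0.0552, 0.2719]
ee_rot: [0.227, 0.974, 0.0, 0.002]
force: [-0.2, 0.2, -0.2]
gripper_width: 0.795
finger_force: 0.0
```

Request:
{"fn": "step_arm", "kwargs": {
  "rows": [
    {"hand": 75, "linear": [0, 0, 0], "dr": [0, 0, 0]},
    {"hand": 75, "linear": [0, 0, 0], "dr": [0, 0, 0]},
    {"hand": 75, "linear": [0, 0, 0], "dr": [0, 0, 0]},
    {"hand": 75, "linear": [0, 0, 0], "dr": [0, 0, 0]},
    {"hand": 75, "linear": [0, 0, 0], "dr": [0, 0, 0]}
  ]
}}

```text
time: 20.3
tcp_pos: [0.5473, 0.0552, 0.2675]
ee_rot: [0.227, 0.974, -0.0, -0.001]
force: [0.4, 0.1, -1.1]
gripper_width: 0.797
finger_force: 0.0
```

```bash
python3 -c "
from h import *
p,d,s,Q=wlook('w14',(.5485,.0554),((.14,.153),(.178,.187)),.06)
m=(np.hypot(Q[...,0]-.5485,Q[...,1]-.0554)<.018)&(Q[...,2]>.178)&(Q[...,2]<.187);print(plane(Q[m]))
p,d=eyes.grab_frame('side');cv2.imwrite('pics/side1.png',p[:,:,::-1])"
```

```text
tcp [0.5473 0.0552 0.2675] t 20.3 f [ 0.44  0.05 -1.06]
0.14 0.153 4327 circ [548.6  55.4] 45.0 zmed 0.1463
0.178 0.187 1483 circ [548.6  55.6] 20.0 zmed 0.1822
(array([0.54829821, 0.05546667, 0.18229926]), array([-0.08132795,  0.04167171]))
```

View pics/side1.png

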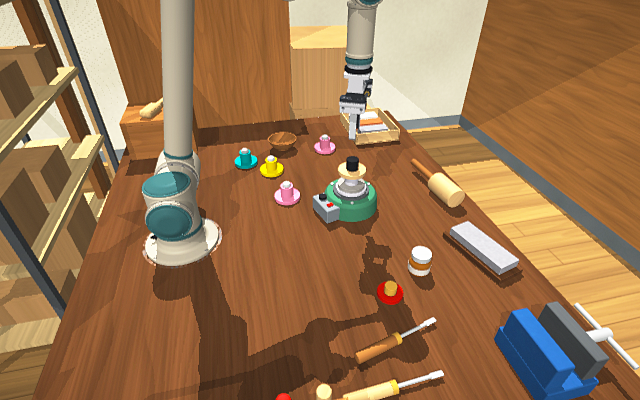

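The side view shows both discs stacked on the machine at (351,180), with the gripper clear above and the spare, jar and gouge unmoved. The honing flange top is at 146.3 mm, level and centred.

```bash
python3 -c "
from station import workorder
print(workorder.hand_in())"
```

```text
the job is handed in; nothing more can be done
None
```

Both discs are seated on the sharpener in the order asked, grinding disc first and honing disc on top, each flat, fully home and centred within about 0.3 mm; the spare disc, jar and gouge were left alone, and the job was handed in at about 20 s.

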